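Slip the missing parallel back into its spring-loaded rack

TASK

The loose ground-steel parallel belongs back in the spring-loaded rack, where the bars stand in order of height: its place, now closed up by the spring, is between the second and third bars counted from the fixed grey end plate. Lean it against the side of the taller neighbour to press the tall end of the row back on the spring, and slide it straight down into the gap this opens until it stands fully home on the rack floor; then let go, so that the spring closes the row, the bar and both neighbours upright. Work gently: the faces are ground, so do not force the bar against its neighbours or ram it down.

Things in the scene. Friction and masses are not known exactly. Their poses are not given: they have to be found in the camera images.
- rack: Spring rack, fixed; origin on the bench, x across the row, y along it. Dark base, floor 12 mm up, 92 x 164 mm (y -64 to 100). Grey end plate: inner face y -40, top 68 mm above bench. From it towards +y stand bars 60 (x) x 12 (y) mm, heights 22, 30, 46, 54; the 38 mm one is missing and its place closed up. In place, its centre is at x 0, y -10. Side rails x 32 to 38 each side, 17 mm above bench. Rear post y 46 to 98, top 58.
- follower (a joint): Travel of the dark sprung plate (56 mm wide, top 73 mm above bench) that presses the row tight towards -y; along rack +y, m. About 0 with the bar missing, 0.0115 with five bars in. It stops dead at 0.0131: the gap opens at most 1.6 mm wider than the bar. Spring about 8 N closed, 11 N open; friction adds 1 to 2 N. It springs back by itself.
- loose_bar: The loose parallel: ground-steel bar 60 (x) x 12 (y) x 38 mm (z) with cross holes, lower long edges rounded 1 mm, 0.19 kg. Origin: centre of its underside. It stands on edge on the blue bench mat (2 mm thick) in front of the rack. Hold it across its 60 mm length: only the end faces stay reachable in the row. A 0.4 m tall desk fan stands to its right (about x 0.43 to 0.68, y -0.3 to -0.1 m).
- bar_2: The 30 mm high bar in the rack, lower neighbour of the empty place; second from the end plate. 60 x 12 x 30 mm, origin in the centre of its underside, x along its length, y through its thickness. Its top is 42 mm above the bench. At the start its +y face touches the 46 mm bar, at about rack y -16 mm.
- bar_4: The 46 mm high bar in the rack, taller neighbour of the empty place; third from the end plate at the start. 60 x 12 x 46 mm, same axes and origin as the 30 mm bar. Its top is 58 mm above the bench, so its side stands 16 mm clear above the 30 mm bar: there the loose bar can lean on it to press it, the 54 mm bar and the spring back. All bars are lightly oiled and slide easily.
Not all that is in view belongs to the job. What is shaped like the bar_4 but yellow is not meant.

How it is judged:
By the outcome, as a careful person would: the job done as asked, in the order asked, and still so for the second after the job is handed in, with the robot touching nothing.
It also fails if it takes over 58 s, if anything falls off the work surface, if the arm or the gripper's body presses on something with over 40 N, if the wrist force passes 120 N, or if a joint passes its speed limit or range.

ROBOT

A 6-joint arm with a two-finger parallel gripper is mounted at the origin on the work surface; the furniture and walls round the work are solid. World frame = base frame: x ahead of the robot, y to its left, z up, the work surface at z = 0. Lengths are in m, angles in rad, forces in N, time in s.
With the tool pointing down it reaches from about 0.3 to 0.875 m from the base axis. Payload 6.4 kg.
Tool frame: the origin (TCP) lies between the finger pads; the fingertips stand 25 mm ahead of it and the grasp point (between the pads) lies 6 mm ahead of it; z points along the fingers, y is the line along which they close (so a half turn about z gives the same grasp; the last joint's range is limited). The gripper opens to 85 mm and grips with 20 to 120 N. Pads are 22 mm wide; open, the fingers measure 114 mm over their backs; the gripper's body (76 mm by 85 mm) begins 54 mm behind the grasp point. The pads swing forward as they close: fully open they stand 13 mm farther back than shut.
Start: joints at [1.129, 0.181, 1.607, -0, 1.354, -0.206], TCP at [0.134, 0.559, 0.256] pointing down, gripper open.
Joint ranges: [-2.99, 2.99], [-0.89, 2.07], [0.3, 2.58], [-1.14, 4.28], [0, 2.63], [-3.12, 3.12]. Speed limits (rad/s): [2.57, 2.57, 3.01, 3.14, 3.14, 3.14].

INTERFACE

Orientations are given as a unit quaternion [w, x, y, z].
In Python, from bench import ctrl gives the robot as it stands.
- The arm moves only by the tool servo_tool, never from a script. Its argument "series" is text: rows parted by semicolons, each of 7 numbers parted by spaces: the gripper command: -1 is fully open, 1 is shut, values between are in proportion, then the shift along the tool's x, y, z in m, then the turn, a rotation vector about the tool's x, y, z in degrees. A call has 1 to 12 rows; each row is the pose to reach, as a shift and turn from the pose commanded when the call began, along the tool's axes at that moment; what a row does not reach only later rows make up. A row lasts 1/12 s, in which the tool goes at most 41.7 mm and 7.16 degrees, less where a joint would pass 70% of its speed; a pose out of reach is approached as far as the arm can. A call with a gripper value outside its range is refused whole. The fingers move at their own pace and stop on an object; the grip force is fixed at half the most. Time passes only in rows, so rows that repeat a pose let the fingers close. It gives the time, the measured TCP pose, the force, the opening and the grip force at its end, in the units of the state.
- ctrl.get_obs(): the state, without advancing time (a new reading comes with each control period).
- ctrl.camera(name): name is "scene" or "top" or "wrist"; returns a dict with "img" (400x640x3 uint8, red, green, blue), "z_map" (400x640 float32, m along the optical axis (not along the pixel's ray), 0 where there is no reading), "fovy" (degrees; the focal length in pixels is half the picture's height over the tangent of half this angle, whatever the lens; pixels are square), "cx", "cy" (the principal point, pixels), "extrinsics" (4x4, takes a point from camera to world coordinates); the wrist camera has in their place "T_tool_cam" (4x4, takes a point from camera to tool coordinates, whose origin is the TCP and whose axes are the flange's). Camera axes: x right, y down, z forward; pixel columns grow to the right and rows downward; lengths in m; the calibration is good to about 2 mm. A picture is of the moment at which its call begins: read the wrist's pose just before it.
- ctrl.hand_in(): hands the job in; it is judged then, once.
The state is a dict: "time_s": time; "q": joint angles; "dq": joint speeds; "joint_efforts": joint torques, N m; "eef_pos": TCP position; "eef_rot": TCP orientation; "wrist_force": force on the tool from outside, world axes, zero at the start; "torque": the same for the moment, N m; "opening": opening from 0.0 (shut) to 1.0 (fully open); "grasp_force": force on a finger pad.
Only numpy, scipy, OpenCV 4.12 (cv2) and the standard library are available. Lean on these libraries where they do the work, as an engineer would, in place of code of your own. Each camera call takes 0.05 s, during which the arm holds its last target. There are 200 camera calls.

## Working session

There is one attempt and no reset: what is moved stays moved. The work goes in short steps, Python scripts to look and compute and a tool call to move; the robot and the scene stay as the last step left them, time stands still between calls to the robot, and variables do not carry over. Pictures are saved under pics/ and viewed, at most 10 in all, crops included, and the job is handed in when it is done.

Besides the shell and the picture viewer there is one more tool, called after "Request:" as a command line: name --argument value ..., lists and objects as JSON in quotes. servo_tool: Moves the arm, as the interface text tells. Its arguments: {"type":"object","properties":{"series":{"type":"string"}},"required":["series"]}

```bash
mkdir -p pics; cat > h.py <<'E'
import numpy as np, cv2
from bench import ctrl
from scipy.spatial.transform import Rotation as R
def shot(name,fn=None):
    o=ctrl.get_obs(); c=ctrl.camera(name)
    if fn: cv2.imwrite('pics/'+fn,c['img'][:,:,::-1])
    if 'extrinsics' in c: T=np.array(c['extrinsics'])
    else:
        W=np.eye(4); W[:3,:3]=R.from_quat(o['eef_rot'],scalar_first=True).as_matrix(); W[:3,3]=o['eef_pos']; T=W@np.array(c['T_tool_cam'])
    z=c['z_map']; f=200/np.tan(np.radians(c['fovy'])/2)
    v,u=np.mgrid[0:z.shape[0],0:z.shape[1]]
    P=np.stack([(u-c['cx'])/f*z,(v-c['cy'])/f*z,z],-1)@T[:3,:3].T+T[:3,3]
    P[z==0]=np.nan
    np.savez('last_'+name,P=P,img=c['img'],T=T,f=f,cx=c['cx'],cy=c['cy'])
    return c['img'],P,o
E
python3 - <<'E'
from h import *
a=shot('top','top1.png'); b=shot('scene','scene1.png')
print(a[2]); print(np.load('last_top.npz')['T'],np.load('last_scene.npz')['T'])
E
```

```text
{'time_s': 0.0, 'q': array([ 1.12867597e+00,  1.81564208e-01,  1.60801730e+00,  2.63848478e-05,
        1.35376033e+00, -2.06297354e-01]), 'dq': array([-0.00079289, -0.00047976, -0.00067003,  0.00078787,  0.00146102,
       -0.00195456]), 'joint_efforts': array([-3.04255582e-04, -4.44862890e+01, -3.51333797e+01, -2.46311065e-04,
        9.27161775e-03,  6.50989705e-06]), 'eef_pos': array([0.13409925, 0.55862767, 0.25536658]), 'eef_rot': array([-2.90819418e-04,  1.17641254e-01,  9.93055774e-01, -8.24927910e-04]), 'wrist_force': array([-0.63265881, -0.10115124,  0.9414105 ]), 'torque': array([ 0.00802818,  0.01161537, -0.01001411]), 'grasp_force': 0.0, 'opening': 0.9995660919540907}
[[ 0.02012158 -0.99542058  0.0934505   0.32831573]
 [-0.99906608 -0.02359357 -0.03619809  0.19444302]
 [ 0.03823716 -0.09263486 -0.99496568  0.97381059]
 [ 0.          0.          0.          1.        ]] [[-0.86706264 -0.24749749  0.43237411  0.0174263 ]
 [-0.49784315  0.4632378  -0.73318683  0.85276401]
 [-0.01883013 -0.8509734  -0.52487112  0.51365447]
 [ 0.          0.          0.          1.        ]]
```

View pics/top1.png

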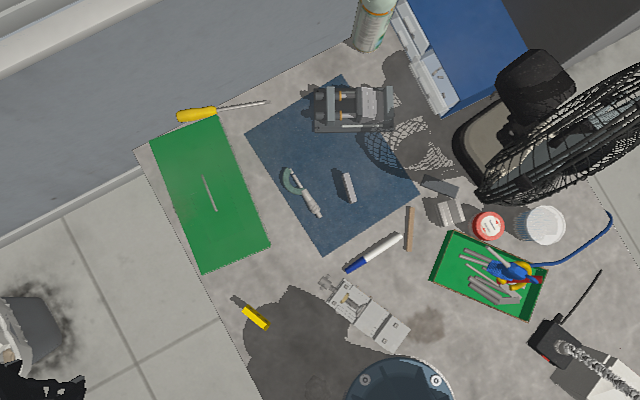

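View pics/scene1.png

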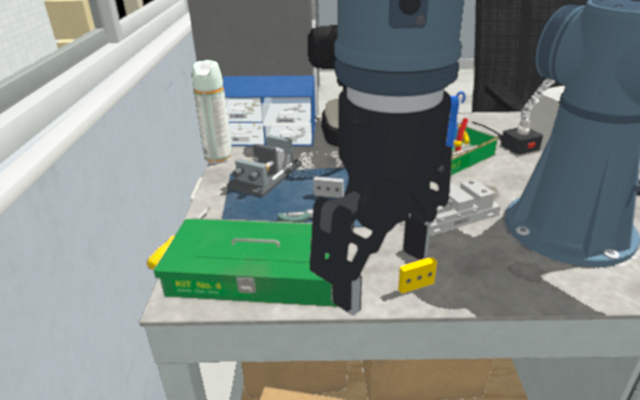

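The top view shows the rack at about (350,107) on the blue mat, and a grey bar on edge with holes at about (345,187). There is a micrometer at (300,190), a fan at (540,130) and a yellow decoy at (255,317). Other grey blocks stand at (440,187) and (450,210). The bar on the mat in front of the rack fits the loose parallel, so I'll enlarge it to confirm.

```bash
python3 - <<'E'
from h import *
d=np.load('last_top.npz'); P=d['P']; im=d['img']
c=cv2.resize(im[70:215,280:470],None,fx=4,fy=4,interpolation=cv2.INTER_CUBIC)
cv2.imwrite('pics/crop1.png',c[:,:,::-1])
for u,v in [(345,187),(340,176),(351,200),(318,95),(316,128),(384,95),(350,80),(360,107),(345,107),(440,187),(450,210),(330,240)]:
    print(u,v,P[v,u].round(4))
# raised points on mat near bar
m=(P[...,2]>0.033)&(P[...,2]<0.05); m[:165]=0;m[210:]=0;m[:,:332]=0;m[:,360:]=0
pts=P[m]; print(len(pts),np.median(pts[:,2]),cv2.minAreaRect(pts[:,:2].astype(np.float32)*1000))
E
```

```text
345 187 [0.4474 0.1135 0.0076]
340 176 [ 0.4711  0.1234 -0.0016]
351 200 [0.4182 0.104  0.0394]
318 95 [0.6244 0.1732 0.0476]
316 128 [0.5673 0.175  0.0091]
384 95 [0.63   0.0413 0.0434]
350 80 [6.738e-01 1.059e-01 4.000e-04]
360 107 [0.5952 0.0924 0.073 ]
345 107 [0.6122 0.1165 0.0124]
440 187 [ 0.4518 -0.0804  0.0109]
450 210 [ 0.4043 -0.0972  0.0228]
330 240 [ 0.3397  0.1415 -0.0021]
190 0.038428132149986916 ((443.86212158203125, 106.7478256225586), (60.022804260253906, 12.222442626953125), 17.240493774414062)
```

View pics/crop1.png

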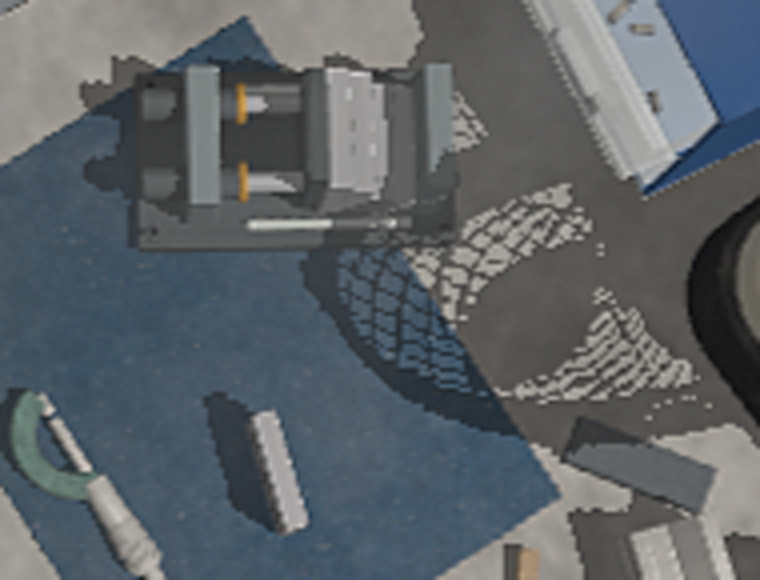

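The crop confirms the loose bar at crop (278,470), standing on edge with its 60 x 12 mm top at z 38 mm. In the rack, the lit tall bars are at crop (330-385,130), with rods and springs to their left and a grey plate at each end. Next I'll take the height profile along the row.

```bash
python3 - <<'E'
from h import *
d=np.load('last_top.npz'); P=d['P']; im=d['img']
for v in (97,104,112):
  print('row',v)
  for u in range(312,396,2): print(u,(P[v,u]*1000).round(0).astype(int) if P[v,u,2]==P[v,u,2] else None,im[v,u].tolist(),end=' | ')
m=(P[...,2]>0.008)&(P[...,2]<0.10); m[:83]=0;m[134:]=0;m[:,:308]=0;m[:,396:]=0
pts=P[m]; print(len(pts),cv2.minAreaRect(pts[:,:2].astype(np.float32)*1000))
E
```

```text
row 97
312 [634 185   3] [44, 54, 62] | 314 [632 181  11] [55, 55, 54] | 316 [620 177  47] [94, 96, 97] | 318 [621 173  46] [90, 91, 92] | 320 [621 169  47] [91, 93, 93] | 322 [622 165  44] [82, 85, 84] | 324 [621 161  45] [54, 54, 55] | 326 [621 157  46] [75, 79, 78] | 328 [619 154  54] [128, 136, 135] | 330 [618 150  57] [126, 132, 132] | 332 [618 146  56] [127, 133, 133] | 334 [618 142  58] [130, 137, 138] | 336 [621 138  49] [92, 94, 95] | 338 [622 133  46] [91, 94, 96] | 340 [621 130  50] [197, 149, 69] | 342 [625 125  39] [148, 151, 159] | 344 [624 121  40] [157, 155, 154] | 346 [624 117  40] [82, 81, 82] | 348 [624 113  42] [91, 90, 90] | 350 [624 109  42] [91, 90, 90] | 352 [625 105  41] [91, 90, 89] | 354 [624 101  43] [88, 87, 85] | 356 [615 100  72] [68, 70, 70] | 358 [615  97  72] [92, 94, 94] | 360 [616  92  71] [90, 92, 92] | 362 [617  88  66] [142, 140, 139] | 364 [618  84  65] [159, 158, 156] | 366 [617  80  66] [157, 155, 153] | 368 [621  75  57] [154, 151, 150] | 370 [621  71  55] [155, 153, 153] | 372 [620  67  58] [158, 156, 156] | 374 [626  61  41] [161, 159, 157
[... 2619 characters left out ...]
 92] | 362 [586  88  70] [116, 115, 116] | 364 [589  83  63] [159, 157, 156] | 366 [588  80  65] [155, 153, 154] | 368 [588  76  64] [150, 149, 149] | 370 [591  71  56] [151, 151, 149] | 372 [591  67  56] [157, 154, 154] | 374 [595  61  43] [153, 150, 151] | 376 [596  56  39] [144, 142, 141] | 378 [595  53  42] [95, 94, 93] | 380 [599  47  31] [97, 97, 96] | 382 [598  43  32] [96, 95, 95] | 384 [598  40  35] [72, 74, 75] | 386 [591  40  60] [77, 80, 80] | 388 [589  37  66] [120, 127, 128] | 390 [589  33  66] [83, 85, 86] | 392 [589  29  66] [83, 87, 87] | 394 [609  12  -3] [88, 86, 84] | 3453 ((608.4107055664062, 98.90408325195312), (92.86365509033203, 162.99136352539062), 2.595200538635254)
```

The fixed end plate is at low world y (inner face about y 0.041, top 66) and the bar tops step up towards +y (32, 42, 57, 65). The follower is at y about 0.096, z 72. That puts the rack origin near (0.609, 0.081) with a yaw of about 2.6°. I'll go above the loose bar and look from close by.

```bash
cat >> h.py <<'E'
def move(p,yaw):
    o=ctrl.get_obs(); A=R.from_quat(o['eef_rot'],scalar_first=True); a=np.radians(yaw)
    y=np.array([np.cos(a),np.sin(a),0]); z=np.array([0,0,-1.]); B=R.from_matrix(np.stack([np.cross(y,z),y,z],1))
    print('shift mm',(A.inv().apply(np.array(p)-o['eef_pos'])*1000).round(2),'turn',(A.inv()*B).as_rotvec(degrees=True).round(2))
E
python3 -c "
from h import *
move([.444,.107,.2],17.24)"
```

```text
shift mm [-406.85 -366.69   55.91] turn [-9.000e-02  3.000e-02  5.925e+01]
```

Request:
servo_tool --series "-1 -0.02 -0.018 0 0 0 3;-1 -0.05 -0.045 0 0 0 8;-1 -0.08 -0.07 0.01 0 0 13;-1 -0.11 -0.097 0.01 0 0 19;-1 -0.14 -0.125 0.02 0 0 25;-1 -0.17 -0.152 0.02 0 0 31;-1 -0.2 -0.18 0.03 0 0 36;-1 -0.23 -0.207 0.03 0 0 42;-1 -0.26 -0.234 0.03 0 0 48;-1 -0.29 -0.261 0.04 0 0 53;-1 -0.32 -0.288 0.04 0 0 59;-1 -0.35 -0.315 0.05 0 0 59.25"

```text
time_s: 1.1
eef_pos: [0.4024, 0.1693, 0.2073]
eef_rot: [0.001, 0.595, 0.803, 0.001]
wrist_force: [1.1, -0.6, 0.0]
opening: 1.002
grasp_force: 0.0
```

```bash
python3 -c "
from h import *
move([.444,.107,.2],17.24);print(ctrl.get_obs()['time_s'])"
```

```text
shift mm [-71.76  21.63   7.34] turn [ 0.14  0.02 -0.31]
1.1
```

Request:
servo_tool --series "-1 -0.025 0.007 0.003 0 0 0;-1 -0.05 0.014 0.005 0 0 0;-1 -0.068 0.02 0.007 0 0 0;-1 -0.068 0.02 0.007 0 0 0;-1 -0.068 0.02 0.007 0 0 0"

```text
time_s: 1.52
eef_pos: [0.4402, 0.1114, 0.1988]
eef_rot: [-0.001, 0.594, 0.804, -0.0]
wrist_force: [-0.8, 0.6, -1.4]
opening: 0.999
grasp_force: 0.0
```

```bash
python3 - <<'E'
from h import *
im,P,o=shot('wrist','w1.png')
print(o['eef_pos'],o['time_s'])
m=(P[...,2]>0.03)&(P[...,2]<0.05)&(abs(P[...,0]-.444)<.045)&(abs(P[...,1]-.107)<.035)
pts=P[m]; print(len(pts),np.median(pts[:,2]),cv2.minAreaRect(pts[:,:2].astype(np.float32)*1000))
E
```

```text
[0.44019222 0.11142848 0.19884607] 1.5167
795 0.04027606416338109 ((443.03131103515625, 108.17784881591797), (59.543663024902344, 12.318840980529785), 17.4846134185791)
```

View pics/w1.png

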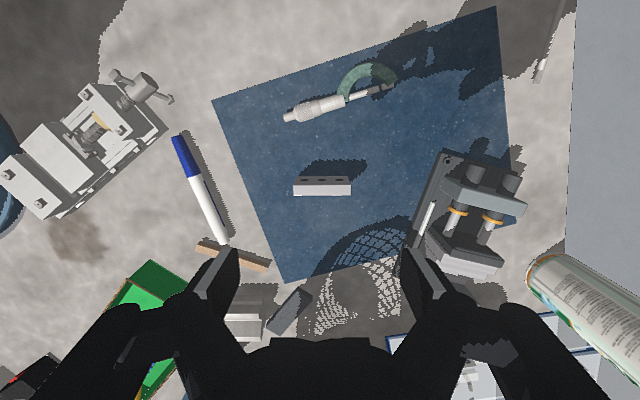

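The wrist view shows the bar at (322,187), clear of the micrometer and between the finger lines. Its top is at z 40.3 mm, as it should be. The centre is (443.0, 108.2) with a yaw of 17.5°, which agrees with the top view. I'll go down to grasp it.

```bash
python3 -c "
from h import *
move([.4432,.1078,.035],17.4)"
```

```text
shift mm [ -5.32   2.2  163.89] turn [-0.07 -0.04 -0.21]
```

Request:
servo_tool --series "-1 -0.003 0.001 0.02 0 0 -0.2;-1 -0.005 0.002 0.045 0 0 -0.2;-1 -0.005 0.002 0.07 0 0 -0.2;-1 -0.005 0.002 0.095 0 0 -0.2;-1 -0.005 0.002 0.12 0 0 -0.2;-1 -0.005 0.002 0.135 0 0 -0.2;-1 -0.005 0.002 0.147 0 0 -0.2;-1 -0.005 0.002 0.157 0 0 -0.2;-1 -0.005 0.002 0.164 0 0 -0.2;-1 -0.005 0.002 0.164 0 0 -0.2;-1 -0.005 0.002 0.164 0 0 -0.2"

```text
time_s: 2.48
eef_pos: [0.4436, 0.1083, 0.0354]
eef_rot: [-0.0, 0.591, 0.806, -0.0]
wrist_force: [0.3, -0.5, -0.1]
opening: 1.001
grasp_force: 0.0
```

Request:
servo_tool --series "-0.6 0 0 0 0 0 0;-0.45 0 0 0 0 0 0;-0.4 0 0 0 0 0 0;-0.3 0 0 0 0 0 0;-0.2 0 0 0 0 0 0;0 0 0 0 0 0 0;0.5 0 0 0 0 0 0;1 0 0 0 0 0 0;1 0 0 0 0 0 0;1 0 0 0 0 0 0"

```text
time_s: 3.32
eef_pos: [0.4445, 0.1079, 0.0364]
eef_rot: [0.001, 0.592, 0.806, 0.0]
wrist_force: [-2.1, 0.3, 8.0]
opening: 0.686
grasp_force: 63.7
```

```bash
python3 -c "
from h import *
move([.609,.055,.165],2.6)"
```

```text
shift mm [ -99.77  141.32 -128.31] turn [9.000e-02 1.000e-02 1.484e+01]
```

Request:
servo_tool --series "1 0 0 -0.004 0 0 0;1 0 0 -0.015 0 0 0;1 0 0 -0.04 0 0 0;1 0 0 -0.07 0 0 0;1 -0.01 0.015 -0.1 0 0 2;1 -0.025 0.035 -0.125 0 0 4;1 -0.042 0.06 -0.128 0 0 7;1 -0.06 0.085 -0.128 0 0 10;1 -0.077 0.11 -0.128 0 0 13;1 -0.09 0.13 -0.128 0 0 14.8;1 -0.1 0.141 -0.128 0 0 14.8;1 -0.1 0.141 -0.128 0 0 14.8"

```text
time_s: 4.32
eef_pos: [0.6105, 0.0531, 0.1634]
eef_rot: [0.001, 0.691, 0.723, 0.0]
wrist_force: [-0.3, -0.0, -1.8]
opening: 0.685
grasp_force: 65.3
```

Request:
servo_tool --series "1 0 0 0 0 0 0;1 0 0 0 0 0 0;1 0 0 0 0 0 0"

```text
time_s: 4.57
eef_pos: [0.607, 0.0553, 0.163]
eef_rot: [-0.001, 0.69, 0.723, -0.0]
wrist_force: [-1.0, 0.6, -1.8]
opening: 0.683
grasp_force: 65.3
```

```bash
python3 - <<'E'
from h import *
im,P,o=shot('wrist','w2.png'); print(o['eef_pos'],o['opening'],o['wrist_force'])
E
```

```text
[0.60695073 0.05527001 0.16300789] 0.6834971000974014 [-1.02005546  0.5938732  -1.77200678]
```

View pics/w2.png

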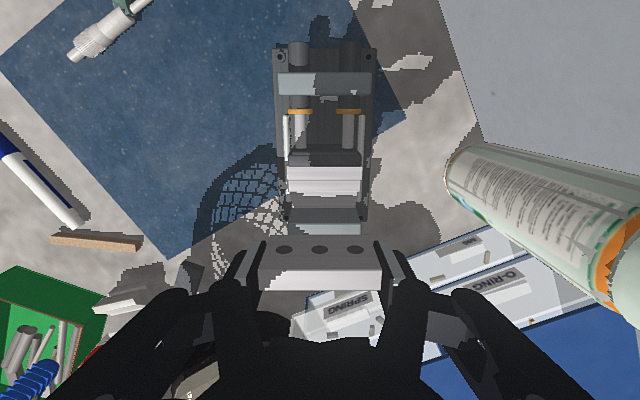

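```bash
cat > fit.py <<'E'
from h import *
def fit():
    P=np.load('last_wrist.npz')['P']; Z=P[...,2]
    box=(abs(P[...,0]-.609)<.07)&(P[...,1]>-.0)&(P[...,1]<.2)
    for n,lo,hi,y0,y1 in [('base',.008,.02,0,.2),('post',.053,.063,.11,.2),('fol',.069,.078,.0,.11),('b54',.0625,.069,.06,.095),('b46',.0545,.0615,.055,.09),('b30',.038,.045,.04,.08),('plate',.0645,.073,.01,.05)]:
        m=box&(Z>lo)&(Z<hi)&(P[...,1]>y0)&(P[...,1]<y1)
        q=P[m]
        if len(q)<10: continue
        print(n,len(q),'z',np.median(Z[m]).round(4),[np.round(t,2) for t in cv2.minAreaRect(q[:,:2].astype(np.float32)*1000)])
E
python3 - <<'E'
from fit import *
fit(); P=np.load('last_wrist.npz')['P']
# held bar: side face & top
for n,r in (('side',P[240:266,262:380]),('top',P[272:288,262:380])):
    q=r.reshape(-1,3)
    q=q[np.isfinite(q[:,0])]; print(n,np.nanmedian(q,0),np.nanpercentile(q,[2,98],axis=0).round(4).tolist())
    if n=='side':
        k=np.abs(q[:,1]-np.median(q[:,1]))<.004; a=np.linalg.lstsq(np.c_[q[k,0]-.607,q[k,2]-.14,np.ones(k.sum())],q[k,1],rcond=None)[0]; print('yaw',np.degrees(a[0]),'lean dy/dz deg',np.degrees(a[1]),a[2])
for v in (245,255,262,270,280): print(v,(P[v,[265,300,320,340,375]]*1000).round(1).tolist())
E
```

```text
base 6610 z 0.0125 [array([608.19, 100.44]), array([ 92.55, 162.52]), np.float64(2.7)]
post 2144 z 0.0582 [array([605.58, 150.24]), array([70.02, 15.47]), np.float64(2.68)]
fol 1269 z 0.0729 [array([609.21,  67.32]), array([59.23, 70.07]), np.float64(2.78)]
b54 989 z 0.0664 [array([609.08,  84.35]), array([59.6 , 11.47]), np.float64(2.55)]
b46 866 z 0.0584 [array([609.57,  71.37]), array([59.98, 10.45]), np.float64(2.62)]
b30 659 z 0.0424 [array([610.51,  51.27]), array([60.58, 19.78]), np.float64(2.66)]
plate 990 z 0.0682 [array([611.01,  37.13]), array([61.92, 11.54]), np.float64(3.16)]
side [0.60706492 0.06167862 0.15173206] [[0.577, 0.0599, 0.137], [0.6356, 0.0653, 0.1632]]
yaw 2.5818652527499246 lean dy/dz deg 0.06020133632358534 0.06169077530447016
top [0.60700038 0.05612374 0.16699941] [[0.5802, 0.0513, 0.1659], [0.634, 0.0609, 0.1681]]
245 [[576.9, 61.9, 146.3], [595.5, 60.9, 142.7], [606.6, 61.4, 142.6], [617.6, 62.1, 143.0], [635.7, 65.6, 147.8]]
255 [[578.3, 60.1, 153.6], [596.3, 61.4, 154.3], [606.5, 62.3, 155.1], [616.9, 62.0, 153.7], [634.9, 62.8, 153.5]]
262 [[579.6, 60.6, 161.0], [596.7, 60.7, 159.9], [606.6, 61.8, 160.8], [616.3, 62.7, 161.5], [633.5, 63.0, 160.7]]
270 [[580.6, 59.5, 166.1], [597.2, 60.4, 166.4], [606.6, 61.1, 166.6], [616.0, 61.8, 167.1], [632.4, 62.5, 166.9]]
280 [[580.8, 54.9, 167.5], [597.4, 55.7, 167.5], [606.9, 55.4, 166.4], [616.3, 56.4, 167.1], [632.8, 57.6, 167.7]]
```

The held bar is centred at (607.0, 55.7), plumb, with a yaw of 2.6° and its top 4 mm above the TCP. The rack origin is about (609.3, 82.1), yaw 2.65°. In the rack frame the bar is at x -3.5, y -26.3, so I'll shift tool y by +3.5 mm and lower 83 mm.

Request:
servo_tool --series "1 -0.0005 0.0015 0.005 0 0 0;1 -0.001 0.0035 0.02 0 0 0;1 -0.001 0.0035 0.04 0 0 0;1 -0.001 0.0035 0.055 0 0 0;1 -0.001 0.0035 0.065 0 0 0;1 -0.001 0.0035 0.072 0 0 0;1 -0.001 0.0035 0.077 0 0 0;1 -0.001 0.0035 0.08 0 0 0;1 -0.001 0.0035 0.082 0 0 0;1 -0.001 0.0035 0.083 0 0 0;1 -0.001 0.0035 0.083 0 0 0;1 -0.001 0.0035 0.083 0 0 0"

```text
time_s: 5.62
eef_pos: [0.6121, 0.0538, 0.0808]
eef_rot: [0.0, 0.691, 0.723, 0.0]
wrist_force: [-0.5, 0.6, -2.7]
opening: 0.688
grasp_force: 65.3
```

Request:
servo_tool --series "1 -0.001 0 0 0 0 0;1 -0.002 0 0 0 0 0;1 -0.002 0 0 0 0 0;1 -0.002 0 0 0 0 0"

```text
time_s: 5.95
eef_pos: [0.6121, 0.0526, 0.0807]
eef_rot: [-0.0, 0.691, 0.723, 0.001]
wrist_force: [1.1, 5.2, -0.6]
opening: 0.686
grasp_force: 68.2
```

```bash
python3 - <<'E'
from fit import *
im,P,o=shot('wrist','w3.png'); print(o['eef_pos'],o['opening'],o['wrist_force'],R.from_quat(o['eef_rot'],scalar_first=True).as_matrix().round(4))
fit()
E
```

```text
[0.61207063 0.05262513 0.08071209] 0.6857845104577569 [ 1.11189429  5.15006114 -0.58150535] [[-4.590e-02  9.989e-01  8.000e-04]
 [ 9.989e-01  4.590e-02  1.200e-03]
 [ 1.200e-03  8.000e-04 -1.000e+00]]
base 10893 z 0.0125 [array([607.68, 107.97]), array([ 92.41, 147.61]), np.float64(2.7)]
post 5678 z 0.0583 [array([605.75, 149.89]), array([70.47, 15.85]), np.float64(2.56)]
fol 4613 z 0.073 [array([611.15,  66.3 ]), array([86.  , 72.75]), np.float64(2.57)]
b54 2377 z 0.0664 [array([614.08,  75.6 ]), array([31.2 , 76.98]), np.float64(90.0)]
b46 2250 z 0.0583 [array([610.25,  66.93]), array([61.11, 17.59]), np.float64(2.64)]
b30 389 z 0.0424 [array([609.79,  57.53]), array([59.65,  4.11]), np.float64(3.73)]
plate 983 z 0.0683 [array([611.46,  31.61]), array([61.85,  8.54]), np.float64(3.88)]
```

View pics/w3.png

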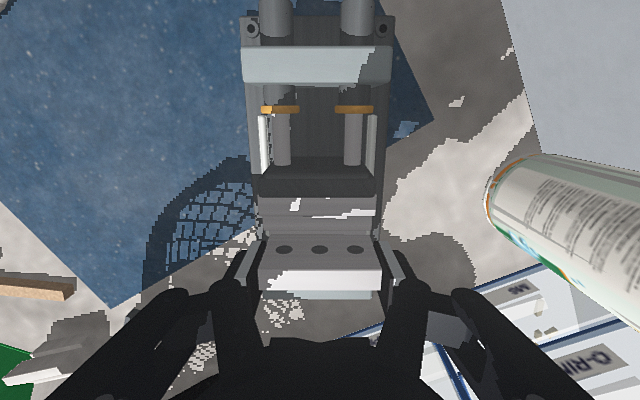

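I had the tool x sign wrong: tool x is rack +y. The pads therefore sit lightly against the end plate (5 N). The bar is over the low bars and in line with the row. I'll move in +x until it touches bar_4.

Request:
servo_tool --series "1 0.002 0 0 0 0 0;1 0.004 0 0 0 0 0;1 0.005 0 0 0 0 0;1 0.0055 0 0 0 0 0;1 0.0055 0 0 0 0 0;1 0.0055 0 0 0 0 0"

```text
time_s: 6.5
eef_pos: [0.6115, 0.0572, 0.0802]
eef_rot: [0.0, 0.691, 0.723, -0.0]
wrist_force: [0.6, 1.0, -2.3]
opening: 0.687
grasp_force: 65.3
```

```bash
python3 - <<'E'
from h import *
im,P,o=shot('wrist'); print(o['eef_pos'],o['wrist_force'])
q=P[238:265,262:378].reshape(-1,3); q=q[np.isfinite(q[:,0])]
k=np.abs(q[:,1]-np.median(q[:,1]))<.003; a=np.linalg.lstsq(np.c_[q[k,0]-.611,q[k,2]-.08,np.ones(k.sum())],q[k,1],rcond=None)[0]; print('yaw',np.degrees(a[0]),'lean',np.degrees(a[1]),a[2],k.mean())
q=P[272:290,262:380].reshape(-1,3); print(np.nanmedian(q,0),np.nanpercentile(q,[2,98],axis=0))
E
```

```text
[0.61152497 0.05720301 0.08021141] [ 0.58351727  0.96199876 -2.34716445]
yaw 2.449181186050763 lean -0.3320758008530645 0.06354143057316013 0.9545454545454546
[0.61178927 0.05753401 0.08418797] [[0.58474924 0.05203908 0.08309323]
 [0.63869036 0.06271682 0.08528615]]
```

Request:
servo_tool --series "1 0.0005 -0.0012 0 0 0 0;1 0.001 -0.0012 0 0 0 0;1 0.002 -0.0012 0 0 0 0;1 0.003 -0.0012 0 0 0 0;1 0.004 -0.0012 0 0 0 0;1 0.004 -0.0012 0 0 0 0"

```text
time_s: 7.05
eef_pos: [0.6102, 0.0601, 0.0803]
eef_rot: [0.001, 0.691, 0.723, -0.001]
wrist_force: [0.4, -6.4, -2.4]
opening: 0.686
grasp_force: 65.3
```

Request:
servo_tool --series "1 0.001 0 0 0 0 0;1 0.002 0 0 0 0 0;1 0.003 0 0 0 0 0;1 0.004 0 0 0 0 0;1 0.005 0 0 0 0 0;1 0.005 0 0 0 0 0"

```text
time_s: 7.55
eef_pos: [0.6101, 0.0641, 0.0804]
eef_rot: [0.001, 0.691, 0.723, -0.001]
wrist_force: [-0.6, -9.5, -2.1]
opening: 0.688
grasp_force: 65.3
```

```bash
cat > chk.py <<'E'
from fit import *
im,P,o=shot('wrist'); print(o['eef_pos'],o['wrist_force'],o['torque'].round(2))
fit()
q=P[242:265,264:376].reshape(-1,3); q=q[np.isfinite(q[:,0])]
k=np.abs(q[:,1]-np.median(q[:,1]))<.003; a=np.linalg.lstsq(np.c_[q[k,0]-.611,q[k,2]-.08,np.ones(k.sum())],q[k,1],rcond=None)[0]; print('yaw',np.degrees(a[0]),'lean',np.degrees(a[1]),a[2],k.mean())
q=P[272:290,264:376].reshape(-1,3); print('top',np.nanmedian(q,0))
E
python3 chk.py
```

```text
[0.61005541 0.06413454 0.08037385] [-0.62246897 -9.48527389 -2.09103578] [-1.6   0.13  0.01]
base 9868 z 0.0125 [array([607.41, 113.76]), array([ 92.43, 136.23]), np.float64(2.77)]
post 5266 z 0.0583 [array([605.66, 150.07]), array([70.26, 15.73]), np.float64(2.81)]
fol 4577 z 0.073 [array([609.53,  68.25]), array([86.15, 76.64]), np.float64(3.06)]
b54 2828 z 0.0664 [array([608.99,  81.48]), array([83.32, 24.61]), np.float64(1.82)]
b46 1780 z 0.0585 [array([609.43,  74.27]), array([59.96,  9.79]), np.float64(2.48)]
plate 2553 z 0.0681 [array([611.05,  35.69]), array([62.34, 15.46]), np.float64(2.41)]
yaw 2.6480727169572655 lean 0.034882936851630526 0.0704700328980538 0.9949317738791423
top [0.60986151 0.064416   0.08434238]
```

Contact came at TCP y about 0.060, and the force is now 9.5 N, which matches the spring. I'll keep pressing towards TCP y about 0.072.

Request:
servo_tool --series "1 0.001 0 0 0 0 0;1 0.002 0 0 0 0 0;1 0.003 0 0 0 0 0;1 0.004 0 0 0 0 0;1 0.005 0 0 0 0 0;1 0.006 0 0 0 0 0;1 0.007 0 0 0 0 0;1 0.0075 0 0 0 0 0;1 0.0075 0 0 0 0 0;1 0.0075 0 0 0 0 0"

```text
time_s: 8.43
eef_pos: [0.6098, 0.0711, 0.0804]
eef_rot: [0.001, 0.691, 0.723, -0.002]
wrist_force: [-0.7, -10.7, -0.9]
opening: 0.687
grasp_force: 65.4
```

```bash
python3 chk.py
```

```text
[0.60975727 0.07105952 0.08040549] [ -0.6945405  -10.68802939  -0.93663375] [-1.88  0.17  0.06]
base 8550 z 0.0125 [array([607.33, 117.24]), array([ 92.44, 129.16]), np.float64(2.57)]
post 5186 z 0.0583 [array([606.42, 133.97]), array([69.98, 47.75]), np.float64(2.67)]
fol 3714 z 0.0732 [array([608.97,  69.99]), array([80.02, 86.05]), np.float64(89.99)]
b54 1953 z 0.0663 [array([609.11,  85.02]), array([19.91, 82.82]), np.float64(89.98)]
b46 1777 z 0.0585 [array([609.05,  81.07]), array([59.67,  9.8 ]), np.float64(2.72)]
plate 2434 z 0.0682 [array([611.32,  36.2 ]), array([61.94, 14.67]), np.float64(2.81)]
yaw 2.666175333691063 lean 0.1480913835543747 0.07740608365479898 0.9945397815912637
top [0.60937923 0.07134028 0.08436539]
```

Request:
servo_tool --series "1 0.0005 0 0 0 0 0;1 0.001 0 0 0 0 0;1 0.0014 0 0 0 0 0;1 0.0014 0 0 0 0 0;1 0.0014 0 0 0 0 0;1 0.0014 0 0 0 0 0"

```text
time_s: 8.98
eef_pos: [0.6097, 0.0723, 0.0804]
eef_rot: [0.001, 0.691, 0.723, -0.002]
wrist_force: [-0.5, -11.7, -0.7]
opening: 0.69
grasp_force: 65.4
```

```bash
python3 chk.py
```

```text
[0.60966999 0.07229379 0.08039169] [ -0.51104267 -11.68665432  -0.65162069] [-2.01  0.19  0.04]
base 8384 z 0.0125 [array([607.23, 118.01]), array([ 92.36, 128.01]), np.float64(2.63)]
post 5123 z 0.0582 [array([606.42, 134.8 ]), array([70.11, 46.7 ]), np.float64(2.87)]
fol 3349 z 0.0733 [array([609.01,  69.85]), array([85.91, 80.31]), np.float64(0.04)]
b54 1700 z 0.0663 [array([608.5 ,  86.67]), array([82.64, 18.74]), np.float64(2.29)]
b46 1783 z 0.0585 [array([608.99,  82.3 ]), array([59.97,  9.96]), np.float64(2.55)]
plate 2434 z 0.0682 [array([611.27,  35.81]), array([62.07, 15.44]), np.float64(3.29)]
yaw 2.652401984451364 lean 0.12079510562237085 0.07861929231555662 0.9949357226334242
top [0.60930024 0.07252514 0.08435799]
```

Request:
servo_tool --series "1 0.0004 0 0 0 0 0;1 0.0004 0 0 0 0 0;1 0.0004 0 0.001 0 0 0;1 0.0004 0 0.002 0 0 0;1 0.0004 0 0.003 0 0 0;1 0.0004 0 0.004 0 0 0;1 0.0004 0 0.005 0 0 0;1 0.0004 0 0.005 0 0 0"

```text
time_s: 9.7
eef_pos: [0.6109, 0.0726, 0.0769]
eef_rot: [0.002, 0.691, 0.723, -0.001]
wrist_force: [-0.8, -12.0, 5.3]
opening: 0.687
grasp_force: 69.6
```

```bash
python3 chk.py | grep -v -e post -e base; python3 - <<'E'
from h import *
for n in range(3):
    im,P,o=shot('wrist'); print(o['eef_pos'],o['wrist_force'],o['torque'].round(2),R.from_quat(o['eef_rot'],scalar_first=True).as_matrix()[:,2].round(4))
E
```

```text
[0.6108796  0.07262658 0.07692944] [ -0.77485773 -11.95238409   5.31140347] [-1.96  0.45  0.06]
fol 3512 z 0.0733 [array([610.25,  70.11]), array([86.24, 79.76]), np.float64(0.0)]
b54 1863 z 0.0663 [array([610.39,  86.01]), array([85.3 , 18.32]), np.float64(0.41)]
b46 1843 z 0.0585 [array([608.18,  82.51]), array([67.79,  9.61]), np.float64(2.19)]
plate 2525 z 0.0682 [array([611.19,  35.8 ]), array([62.1 , 14.97]), np.float64(2.81)]
yaw 2.500734652982232 lean -2.5612273998628763 0.07849883991155829 0.9812792511700468
top [0.61057873 0.07284835 0.08089736]
[0.61084959 0.07262304 0.0769046 ] [ -0.60906068 -11.97672143   4.66652232] [-1.93  0.46  0.08] [ 0.0023 -0.0046 -1.    ]
[0.61087226 0.07263035 0.07693188] [ -1.78705022 -11.56605008   4.90815036] [-1.94  0.52  0.04] [ 0.0023 -0.0046 -1.    ]
[0.61085446 0.07262457 0.07692067] [ -1.14469816 -11.75264515   4.96701217] [-1.96  0.51  0.08] [ 0.0023 -0.0046 -1.    ]
```

Upward force has risen by about 6 N near the -x side and the hand has shifted +x. I'll look closely before going further.

```bash
python3 - <<'E'
from h import *
d=np.load('last_wrist.npz'); im=d['img']; P=d['P']
c=cv2.resize(im[180:310,225:415],None,fx=4,fy=4,interpolation=cv2.INTER_CUBIC)
c=np.clip(c.astype(float)*1.5,0,255).astype(np.uint8)
cv2.imwrite('pics/w4.png',c[:,:,::-1])
for v in (215,222,230,236,242): print(v,[(u,*(P[v,u]*1000).round(0).astype(int).tolist()) for u in list(range(236,268,3))+list(range(364,400,3)) if np.isfinite(P[v,u,0])])
E
```

```text
215 [(236, 549, 71, 2), (239, 551, 71, 2), (242, 553, 71, 2), (245, 555, 71, 1), (248, 558, 72, 2), (251, 560, 72, 2), (254, 565, 77, 13), (257, 578, 99, 65), (260, 580, 99, 66), (263, 583, 102, 73), (266, 584, 102, 73), (364, 630, 105, 74), (367, 631, 104, 73), (370, 633, 104, 73), (373, 636, 102, 66), (376, 637, 102, 66), (379, 652, 80, 13), (382, 654, 81, 13), (385, 659, 76, 2), (388, 662, 76, 1), (391, 664, 76, 0), (394, 667, 76, 0), (397, 668, 76, 1)]
222 [(236, 549, 66, 3), (239, 551, 66, 2), (242, 553, 66, 3), (245, 555, 65, 1), (248, 557, 66, 2), (251, 560, 66, 3), (254, 564, 71, 12), (257, 567, 71, 13), (260, 580, 96, 67), (263, 581, 95, 66), (266, 583, 95, 66), (364, 632, 98, 66), (367, 633, 98, 66), (370, 635, 98, 66), (373, 636, 98, 67), (376, 638, 98, 65), (379, 653, 75, 13), (382, 658, 70, 1), (385, 660, 70, 0), (388, 663, 70, 0), (391, 665, 70, 0), (394, 667, 71, 1), (397, 670, 70, 0)]
230 [(236, 549, 59, 3), (239, 551, 59, 3), (242, 553, 59, 3), (245, 555, 59, 3), (248, 557, 59, 2), (251, 559, 59, 2), (254, 562, 60, 3), (257, 566, 65, 12), (260, 580, 91, 66), (263, 58
[... 474 characters left out ...]
 83, 57), (364, 634, 86, 58), (367, 635, 87, 59), (370, 637, 86, 58), (373, 650, 64, 12), (376, 652, 64, 12), (379, 654, 64, 13), (382, 660, 58, 0), (385, 662, 58, 0), (388, 665, 58, -1), (391, 666, 59, 2), (394, 668, 59, 2), (397, 671, 58, -1)]
242 [(236, 548, 49, 3), (239, 550, 48, 1), (242, 552, 49, 2), (245, 555, 50, 3), (248, 557, 50, 4), (251, 559, 49, 2), (254, 575, 82, 62), (257, 577, 82, 62), (260, 579, 83, 63), (263, 580, 82, 63), (266, 581, 80, 58), (364, 634, 83, 59), (367, 636, 83, 58), (370, 637, 83, 59), (373, 650, 59, 13), (376, 640, 85, 62), (379, 641, 85, 63), (382, 643, 86, 64), (385, 644, 86, 63), (388, 664, 54, 2), (391, 667, 53, 0), (394, 669, 54, 1), (397, 672, 53, 0)]
```

View pics/w4.png

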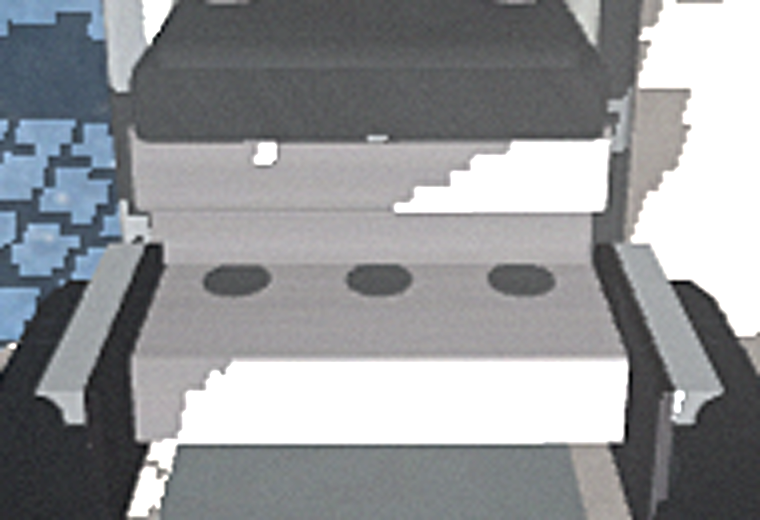

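The crop shows the left pad tip, at z about 58, sitting on the top corner of bar_4's -x end. Bar_4 is about 1 mm off in x, and the pads overhang the neighbours by 5 mm. This grip is too low to get the bar into the gap before the tips reach bar_4.

The fix:
1. Back out and regrip the bar 8 mm higher on the mat.
2. Insert it 6 mm deep.
3. Open slightly and slide the fingers down past all the end faces.
4. Close again, which lines up the row, and carry the bar home.

Request:
servo_tool --series "1 0 0 -0.002 0 0 0;1 0 0 -0.005 0 0 0;1 -0.004 0 -0.006 0 0 0;1 -0.009 0 -0.006 0 0 0;1 -0.014 0 -0.007 0 0 0;1 -0.014 0 -0.02 0 0 0;1 -0.014 0 -0.04 0 0 0;1 -0.014 0 -0.06 0 0 0;1 -0.014 0 -0.06 0 0 0"

```text
time_s: 10.65
eef_pos: [0.6132, 0.0618, 0.1404]
eef_rot: [0.003, 0.691, 0.723, 0.003]
wrist_force: [1.8, 0.3, -1.1]
opening: 0.69
grasp_force: 65.5
```

```bash
python3 -c "
from h import *
move([.485,.1,.13],2.6); move([.485,.1,.038],2.6)"
```

```text
shift mm [  44.05 -126.36    9.33] turn [0.46 0.04 0.05]
shift mm [  44.11 -127.1   101.33] turn [0.46 0.04 0.05]
```

Request:
servo_tool --series "1 0.01 -0.03 0 0 0 0;1 0.02 -0.06 0 0 0 0;1 0.03 -0.09 0.01 0 0 0;1 0.04 -0.12 0.02 0 0 0;1 0.044 -0.127 0.04 0 0 0;1 0.044 -0.127 0.06 0 0 0;1 0.044 -0.127 0.075 0 0 0;1 0.044 -0.127 0.085 0 0 0;1 0.044 -0.127 0.093 0 0 0;1 0.044 -0.127 0.097 0 0 0;1 0.044 -0.127 0.097 0 0 0;1 0.044 -0.127 0.097 0 0 0"

```text
time_s: 11.65
eef_pos: [0.4817, 0.0997, 0.0386]
eef_rot: [0.0, 0.691, 0.723, 0.0]
wrist_force: [-0.3, -0.0, -1.7]
opening: 0.691
grasp_force: 65.6
```

Request:
servo_tool --series "1 0 0 0.001 0 0 0;1 0 0 0.0018 0 0 0;1 0 0 0.0022 0 0 0;1 0 0 0.0022 0 0 0;1 0 0 0.0022 0 0 0"

```text
time_s: 12.07
eef_pos: [0.4817, 0.0997, 0.0365]
eef_rot: [0.0, 0.691, 0.723, 0.0]
wrist_force: [0.7, -0.8, -0.0]
opening: 0.687
grasp_force: 65.9
```

Contact is light (weight taken, force about 0). Now I'll open, rise 8 mm, re-close and lift.

Request:
servo_tool --series "-0.45 0 0 0 0 0 0;-0.55 0 0 0 0 0 0;-0.55 0 0 0 0 0 0;-0.55 0 0 -0.004 0 0 0;-0.55 0 0 -0.008 0 0 0;-0.55 0 0 -0.008 0 0 0;-0.45 0 0 -0.008 0 0 0;-0.35 0 0 -0.008 0 0 0;0 0 0 -0.008 0 0 0;1 0 0 -0.008 0 0 0;1 0 0 -0.008 0 0 0;1 0 0 -0.008 0 0 0"

```text
time_s: 13.07
eef_pos: [0.4817, 0.0997, 0.0449]
eef_rot: [0.0, 0.691, 0.723, 0.0]
wrist_force: [-1.2, -0.4, 8.5]
opening: 0.684
grasp_force: 62.4
```

```bash
python3 - <<'E'
from h import *
move([.611,.054,.14],2.65)
im,P,o=shot('wrist','w5.png')
print(o['eef_pos'],o['wrist_force'],o['grasp_force'])
E
```

```text
shift mm [-51.64 127.1  -95.01] turn [ 0.04  0.01 -0.01]
[0.481722   0.09971114 0.04488289] [-1.17840691 -0.43759886  8.46354833] 62.386536598205566
```

Request:
servo_tool --series "1 0 0 -0.005 0 0 0;1 0 0 -0.02 0 0 0;1 0 0 -0.05 0 0 0;1 0 0.01 -0.08 0 0 0;1 -0.015 0.035 -0.095 0 0 0;1 -0.025 0.06 -0.095 0 0 0;1 -0.035 0.085 -0.095 0 0 0;1 -0.045 0.11 -0.095 0 0 0;1 -0.051 0.125 -0.095 0 0 0;1 -0.051 0.1265 -0.095 0 0 0;1 -0.051 0.1265 -0.095 0 0 0;1 -0.051 0.1265 -0.095 0 0 0"

```text
time_s: 14.12
eef_pos: [0.6087, 0.0549, 0.1382]
eef_rot: [-0.001, 0.691, 0.723, -0.001]
wrist_force: [-0.5, 0.6, -2.8]
opening: 0.684
grasp_force: 65.3
```

Request:
servo_tool --series "1 0 0 0 0 0 0;1 0 0 0 0 0 0"

```text
time_s: 14.28
eef_pos: [0.6089, 0.0551, 0.1389]
eef_rot: [-0.0, 0.69, 0.723, -0.0]
wrist_force: [-0.1, 0.2, -1.6]
opening: 0.683
grasp_force: 65.3
```

```bash
cat > bar.py <<'E'
from fit import *
im,P,o=shot('wrist'); print(o['eef_pos'],o['wrist_force'].round(1),o['grasp_force'],o['torque'].round(2))
# held bar: points within bar-sized box about TCP
t=o['eef_pos']; c,s=np.cos(np.radians(2.65)),np.sin(np.radians(2.65)); D=P-t
X=D[...,0]*c+D[...,1]*s; Y=-D[...,0]*s+D[...,1]*c; Zr=D[...,2]
tp=(abs(X)<.027)&(abs(Y)<.0045)&(Zr>-.008)&(Zr<.008); print('top-TCP z',np.median(Zr[tp]).round(5),tp.sum(),'top y c (rack axes)',np.median(Y[tp]).round(5))
b=(abs(X)<.027)&(abs(Y-.0064)<.002)&(Zr<np.median(Zr[tp])-.003)&(Zr>-.04)
a=np.linalg.lstsq(np.c_[X[b],Zr[b],np.ones(b.sum())],Y[b],rcond=None)[0]; print('side: n',b.sum(),'yaw rel',np.degrees(a[0]).round(2),'lean',np.degrees(a[1]).round(2),'y',a[2].round(5),'zmin',Zr[b].min().round(4))
tr=(abs(X)<.04)&(abs(Y)<.0045)&(abs(Zr-np.median(Zr[tp]))<.0012); print('top x range',np.percentile(X[tr],[1,99]).round(4))
fit()
E
python3 bar.py
```

```text
[0.60894639 0.05513871 0.13888544] [-0.1  0.2 -1.6] 65.28531432151794 [0.01 0.01 0.02]
top-TCP z -0.00454 1629 top y c (rack axes) 0.00012
side: n 2614 yaw rel 0.08 lean 0.03 y 0.00636 zmin -0.04
top x range [-0.0291  0.0284]
base 7657 z 0.0125 [array([608.13, 100.1 ]), array([ 92.34, 162.9 ]), np.float64(2.79)]
post 2714 z 0.0583 [array([605.68, 149.94]), array([70.01, 15.5 ]), np.float64(2.75)]
fol 1442 z 0.073 [array([608.38,  96.6 ]), array([55.64, 11.65]), np.float64(2.52)]
b54 1276 z 0.0664 [array([608.87,  83.99]), array([59.77, 12.07]), np.float64(2.62)]
b46 957 z 0.0584 [array([609.47,  71.08]), array([59.92,  9.57]), np.float64(2.45)]
b30 761 z 0.0423 [array([610.82,  51.11]), array([60.75, 19.69]), np.float64(2.26)]
```

Request:
servo_tool --series "1 0 0.001 0.004 0 0 0;1 0 0.0017 0.015 0 0 0;1 0 0.0017 0.027 0 0 0;1 0 0.0017 0.036 0 0 0;1 0 0.0017 0.043 0 0 0;1 0 0.0017 0.048 0 0 0;1 0 0.0017 0.0505 0 0 0;1 0.001 0.0017 0.0505 0 0 0;1 0.002 0.0017 0.0505 0 0 0;1 0.003 0.0017 0.0505 0 0 0;1 0.004 0.0017 0.0505 0 0 0;1 0.004 0.0017 0.0505 0 0 0"

```text
time_s: 15.33
eef_pos: [0.6118, 0.0589, 0.0892]
eef_rot: [0.0, 0.691, 0.723, 0.0]
wrist_force: [-0.3, -0.7, -1.8]
opening: 0.682
grasp_force: 65.3
```

Request:
servo_tool --series "1 0.001 0 0 0 0 0;1 0.002 0 0 0 0 0;1 0.003 0 0 0 0 0;1 0.004 0 0 0 0 0;1 0.005 0 0 0 0 0;1 0.006 0 0 0 0 0;1 0.006 0 0 0 0 0"

```text
time_s: 15.92
eef_pos: [0.6116, 0.0625, 0.089]
eef_rot: [0.001, 0.691, 0.723, -0.001]
wrist_force: [-0.8, -8.9, -1.5]
opening: 0.68
grasp_force: 65.4
```

```bash
python3 bar.py
```

```text
[0.61157537 0.06250581 0.08899589] [-0.8 -8.9 -1.5] 65.42115569114685 [-1.59  0.19  0.09]
top-TCP z -0.00448 1652 top y c (rack axes) 2e-05
side: n 2333 yaw rel 0.06 lean -0.88 y 0.00593 zmin -0.0325
top x range [-0.0292  0.0285]
base 9736 z 0.0124 [array([607.47, 111.2 ]), array([ 92.48, 141.62]), np.float64(2.73)]
post 4700 z 0.0582 [array([605.77, 150.15]), array([70.09, 15.57]), np.float64(2.71)]
fol 3723 z 0.073 [array([611.04,  67.43]), array([81.95, 74.51]), np.float64(2.9)]
b54 2437 z 0.0663 [array([609.59,  79.71]), array([60.84, 24.44]), np.float64(2.67)]
b46 1601 z 0.0585 [array([609.91,  72.31]), array([60.87,  9.7 ]), np.float64(2.68)]
plate 2320 z 0.0681 [array([611.17,  35.79]), array([62.06, 15.49]), np.float64(2.49)]
```

Request:
servo_tool --series "1 0.001 -0.0005 0 0 0 0;1 0.002 -0.001 0 0 0 0;1 0.003 -0.001 0 0 0 0;1 0.004 -0.001 0 0 0 0;1 0.005 -0.001 0 0 0 0;1 0.006 -0.001 0 0 0 0;1 0.007 -0.001 0 0 0 0;1 0.008 -0.001 0 0 0 0;1 0.009 -0.001 0 0 0 0;1 0.0097 -0.001 0 0 0 0;1 0.0097 -0.001 0 0 0 0;1 0.0097 -0.001 0 0 0 0"

```text
time_s: 16.97
eef_pos: [0.6109, 0.0715, 0.0892]
eef_rot: [0.002, 0.691, 0.723, -0.001]
wrist_force: [1.4, -11.1, -1.8]
opening: 0.679
grasp_force: 65.3
```

```bash
sed -i 's/(Zr>-.04)/(Zr>-.027)/' bar.py; python3 bar.py; python3 -c "
from h import *
print(R.from_quat(ctrl.get_obs()['eef_rot'],scalar_first=True).as_matrix().round(4))"
```

```text
[0.61088822 0.071477   0.0891729 ] [  1.4 -11.1  -1.8] 65.266774892807 [-1.93 -0.34  0.05]
top-TCP z -0.00454 1670 top y c (rack axes) 0.00017
side: n 1693 yaw rel 0.07 lean 1.33 y 0.00645 zmin -0.027
top x range [-0.0292  0.0286]
base 8146 z 0.0125 [array([607.38, 115.59]), array([ 92.31, 132.63]), np.float64(2.74)]
post 4581 z 0.0583 [array([606.41, 134.27]), array([70.33, 47.89]), np.float64(2.45)]
fol 2959 z 0.0733 [array([610.4 ,  70.59]), array([83.61, 80.91]), np.float64(2.51)]
b54 1611 z 0.0663 [array([609.07,  86.18]), array([61.16, 19.6 ]), np.float64(2.09)]
b46 1614 z 0.0586 [array([609.34,  81.15]), array([61.2 ,  9.93]), np.float64(2.68)]
plate 2246 z 0.0682 [array([611.09,  35.91]), array([62.06, 15.37]), np.float64(2.37)]
[[-0.0458  0.9989  0.0022]
 [ 0.9989  0.0458 -0.0044]
 [-0.0045  0.002  -1.    ]]
```

```bash
cat > edges.py <<'E'
from h import *
def edges():
    P=np.load('last_wrist.npz')['P']; c,s=np.cos(np.radians(2.65)),np.sin(np.radians(2.65))
    D=P-np.array([.6093,.0821,0]); X=D[...,0]*c+D[...,1]*s; Y=-D[...,0]*s+D[...,1]*c; Z=P[...,2]
    for n,lo,hi,y0,y1 in [('fol',.0705,.077,.005,.05),('b54',.0635,.0695,-.008,.03),('b46',.0555,.0607,-.02,.02),('b30',.0395,.045,-.04,-.005),('post',.055,.062,.055,.08)]:
        m=(abs(X)<.022)&(Z>lo)&(Z<hi)&(Y>y0)&(Y<y1)
        if m.sum()>20: print(n,m.sum(),(np.percentile(Y[m],[1,5,50,95,99])*1000).round(1))
if __name__=='__main__': edges()
E
python3 edges.py
```

```text
fol 1931 [19.6 20.2 25.8 30.4 30.9]
b54 1747 [-5.3 -5.  10.9 16.4 17. ]
b46 1133 [-5.4 -5.2 -1.1  3.1  3.6]
post 2857 [60.5 61.  68.4 75.5 76. ]
```

The bar has turned about 1.3° in the higher grip, with its foot lagging, and the gap is at about 10.9 mm. I'll turn the tool back to plumb while finishing the press.

Request:
servo_tool --series "1 0 0 0 0 0.3 0;1 0 0 0 0 0.6 0;1 0 0 0 0 0.9 0;1 0 0 0 0 1.2 0;1 0 0 0 0 1.4 0;1 0.0002 0 0 0 1.4 0;1 0.0004 0 0 0 1.4 0;1 0.0006 0 0 0 1.4 0;1 0.0006 0 0 0 1.4 0;1 0.0006 0 0 0 1.4 0"

```text
time_s: 17.85
eef_pos: [0.6109, 0.0718, 0.089]
eef_rot: [-0.006, 0.691, 0.723, 0.007]
wrist_force: [2.1, -12.5, -3.0]
opening: 0.682
grasp_force: 65.2
```

```bash
python3 bar.py|head -4;python3 edges.py; python3 -c "
from h import *
print(R.from_quat(ctrl.get_obs()['eef_rot'],scalar_first=True).as_matrix().round(4))"
```

```text
[0.61086083 0.07181907 0.08898653] [  2.1 -12.5  -3. ] 65.18566846847534 [-2.12 -0.4   0.03]
top-TCP z -0.00457 1662 top y c (rack axes) 7e-05
side: n 1661 yaw rel 0.06 lean 0.24 y 0.00651 zmin -0.027
top x range [-0.0292  0.0285]
fol 1986 [20.1 20.8 26.5 31.4 31.9]
b54 1682 [-4.4 -4.1 11.9 17.3 17.8]
b46 1210 [-4.5 -4.2  0.1  4.6  5.1]
post 2737 [60.5 61.  68.5 75.3 75.8]
[[-0.0458  0.9989  0.0011]
 [ 0.9988  0.0458  0.0197]
 [ 0.0196  0.002  -0.9998]]
```

Request:
servo_tool --series "1 0.0003 0 0 0 0.1 0;1 0.0006 0 0 0 0.2 0;1 0.0008 0 0 0 0.2 0;1 0.0008 0 0 0 0.2 0;1 0.0008 0 0 0 0.2 0"

```text
time_s: 18.32
eef_pos: [0.6108, 0.0725, 0.089]
eef_rot: [-0.008, 0.691, 0.723, 0.009]
wrist_force: [1.6, -11.8, -3.6]
opening: 0.682
grasp_force: 65.2
```

Request:
servo_tool --series "1 0 0 0.001 0 0 0;1 0 0 0.002 0 0 0;1 0 0 0.003 0 0 0;1 0 0 0.004 0 0 0;1 0 0 0.005 0 0 0;1 0 0 0.005 0 0 0"

```text
time_s: 18.82
eef_pos: [0.611, 0.0725, 0.0844]
eef_rot: [-0.007, 0.691, 0.723, 0.009]
wrist_force: [1.3, -12.7, -1.5]
opening: 0.683
grasp_force: 65.5
```

```bash
python3 bar.py|head -4;python3 edges.py
```

```text
[0.61104219 0.07252582 0.08439527] [  1.3 -12.7  -1.5] 65.49737334251404 [-2.27 -0.22  0.05]
top-TCP z -0.00448 1665 top y c (rack axes) 9e-05
side: n 1859 yaw rel 0.08 lean -1.79 y 0.00608 zmin -0.027
top x range [-0.0292  0.0283]
fol 2042 [21.6 22.1 27.6 32.3 32.6]
b54 1902 [-3.7 -3.4 12.7 18.5 19. ]
b46 1211 [-3.7 -3.4  0.7  5.   5.5]
b30 99 [-40.  -40.  -39.7 -39.2 -38.8]
post 2894 [60.5 61.  68.3 75.4 75.9]
```

No upward force with the foot just below bar_2's top, so it is entering the gap. I'll continue down to TCP z 0.0795.

Request:
servo_tool --series "1 0 0 0.001 0 0 0;1 0 0 0.002 0 0 0;1 0 0 0.003 0 0 0;1 0 0 0.004 0 0 0;1 0 0 0.005 0 0 0;1 0 0 0.005 0 0 0;1 0 0 0.005 0 0 0"

```text
time_s: 19.45
eef_pos: [0.611, 0.0727, 0.0794]
eef_rot: [-0.007, 0.691, 0.723, 0.009]
wrist_force: [1.4, -11.8, -1.4]
opening: 0.687
grasp_force: 65.5
```

Request:
servo_tool --series "1 0 0 0.001 0 0 0;1 0 0 0.0015 0 0 0;1 -0.0003 0 0.0015 0 0 0;1 -0.0006 0 0.0015 0 0 0;1 -0.0006 0 0.0015 0 0 0;-0.4 -0.0006 0 0.0015 0 0 0;-0.42 -0.0006 0 0.0015 0 0 0;-0.46 -0.0006 0 0.0015 0 0 0;-0.55 -0.0006 0 0.0015 0 0 0;-0.55 -0.0006 0 0.0015 0 0 0;-0.55 -0.0006 0 0.0015 0 0 0"

```text
time_s: 20.37
eef_pos: [0.6096, 0.0758, 0.0771]
eef_rot: [-0.01, 0.69, 0.723, 0.01]
wrist_force: [0.6, -0.8, -0.6]
opening: 0.779
grasp_force: 0.0
```

```bash
python3 bar.py;python3 edges.py; python3 -c "
from h import *
im=np.load('last_wrist.npz')['img']
c=cv2.resize(im[170:310,215:425],None,fx=3.8,fy=3.8,interpolation=cv2.INTER_CUBIC); cv2.imwrite('pics/w6.png',np.clip(c*1.4,0,255).astype(np.uint8)[:,:,::-1])
move([.61,.0722,.0685],2.65)"
```

```text
[0.60961499 0.07580443 0.07707707] [ 0.6 -0.8 -0.6] 0.0 [-0.02 -0.01 -0.05]
top-TCP z -0.00365 1639 top y c (rack axes) -6e-05
side: n 657 yaw rel -0.01 lean -1.72 y 0.00585 zmin -0.0212
top x range [-0.0334  0.0327]
base 8559 z 0.0124 [array([608.  , 100.13]), array([ 92.33, 163.28]), np.float64(2.76)]
post 5048 z 0.0582 [array([606.53, 134.56]), array([69.95, 46.77]), np.float64(2.64)]
fol 5604 z 0.0734 [array([609.11,  70.33]), array([93.82, 79.31]), np.float64(0.01)]
b54 2107 z 0.0663 [array([609.29,  80.95]), array([91.93, 30.29]), np.float64(2.43)]
b46 1977 z 0.0584 [array([608.95,  79.15]), array([67.35, 18.36]), np.float64(6.79)]
b30 423 z 0.0426 [array([611.13,  42.33]), array([61.02,  2.57]), np.float64(2.11)]
plate 2423 z 0.0681 [array([611.09,  35.78]), array([62.13, 15.44]), np.float64(2.08)]
fol 2245 [20.3 21.  26.6 31.3 31.8]
b54 1972 [-5.3 -5.  11.4 17.  17.5]
b46 1355 [-5.1 -4.7 -0.6  3.8  4.3]
b30 187 [-40.  -40.  -39.7 -39.2 -39.1]
post 3110 [60.5 61.  68.5 75.3 75.8]
shift mm [-3.81  0.19  8.48] turn [-0.   -1.61  0.01]
```

View pics/w6.png

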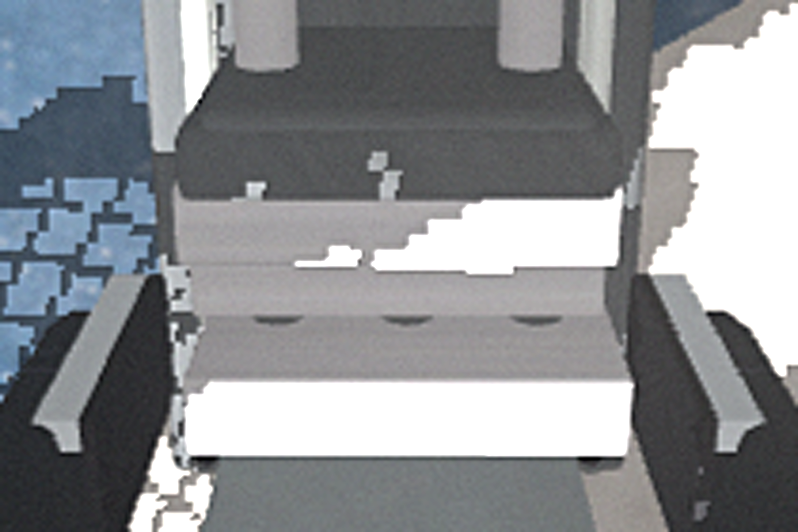

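The bar stands pinched in the gap with its top at z about 73 and its foot at 35. The row is open to about 11.5 mm, and both fingers stand clear of the ends (crop gaps about 23 px each). I'll square the tool, lower it past the end faces and re-close.

Request:
servo_tool --series "-0.55 -0.0015 0 0 0 -0.6 0;-0.55 -0.003 0 0 0 -1.2 0;-0.55 -0.0038 0 0 0 -1.6 0;-0.55 -0.0038 0 0.002 0 -1.6 0;-0.55 -0.0038 0 0.004 0 -1.6 0;-0.55 -0.0038 0 0.006 0 -1.6 0;-0.55 -0.0038 0 0.008 0 -1.6 0;-0.55 -0.0038 0 0.0085 0 -1.6 0;-0.55 -0.0038 0 0.0085 0 -1.6 0;-0.55 -0.0038 0 0.0085 0 -1.6 0"

```text
time_s: 21.25
eef_pos: [0.6099, 0.0718, 0.0684]
eef_rot: [-0.0, 0.691, 0.723, -0.0]
wrist_force: [-0.9, 0.4, 0.5]
opening: 0.773
grasp_force: 0.0
```

Request:
servo_tool --series "-0.48 0 0 0 0 0 0;-0.44 0 0 0 0 0 0;-0.4 0 0 0 0 0 0;-0.37 0 0 0 0 0 0;-0.3 0 0 0 0 0 0;0 0 0 0 0 0 0;1 0 0 0 0 0 0;1 0 0 0 0 0 0;1 0 0 0 0 0 0"

```text
time_s: 22.0
eef_pos: [0.6101, 0.0718, 0.0689]
eef_rot: [0.0, 0.691, 0.723, 0.0]
wrist_force: [-1.7, -0.1, 4.9]
opening: 0.691
grasp_force: 63.6
```

```bash
python3 bar.py;python3 edges.py; python3 -c "
from h import *
move([.61,.0722,.0685],2.65)"
```

```text
[0.61006628 0.07180155 0.06893641] [-1.7 -0.1  4.9] 63.55105094611645 [-0.06  0.38  0.07]
top-TCP z 0.00395 1805 top y c (rack axes) 7e-05
side: n 1832 yaw rel 0.0 lean -5.51 y 0.00536 zmin -0.0127
top x range [-0.0295  0.0287]
base 9061 z 0.0125 [array([608.13, 100.51]), array([ 92.34, 163.37]), np.float64(2.81)]
post 6135 z 0.0582 [array([606.45, 134.7 ]), array([70.39, 47.09]), np.float64(2.53)]
fol 6049 z 0.073 [array([609.47,  70.73]), array([86.24, 78.53]), np.float64(0.01)]
b54 2356 z 0.0663 [array([609.5 ,  77.73]), array([86.02, 34.75]), np.float64(0.32)]
b46 2387 z 0.0585 [array([609.27,  81.63]), array([85.35, 10.19]), np.float64(2.68)]
b30 338 z 0.0434 [array([611.27,  42.24]), array([60.54,  2.28]), np.float64(2.75)]
plate 2298 z 0.0681 [array([611.24,  35.74]), array([61.91, 14.87]), np.float64(3.15)]
fol 2581 [20.6 21.2 26.7 31.4 31.8]
b54 2263 [-5.4 -5.  11.4 17.  17.5]
b46 1508 [-5.1 -4.8 -0.9  3.6  4.2]
b30 136 [-40.  -40.  -39.7 -39.2 -39.1]
post 3776 [60.4 61.  68.6 75.3 76.1]
shift mm [ 0.37 -0.06  0.44] turn [ 0.02  0.01 -0.01]
```

Request:
servo_tool --series "1 0.0005 0 0.001 0 0 0;1 0.0005 0 0.002 0 0 0;1 0.0005 0 0.003 0 0 0;1 0.0005 0 0.004 0 0 0;1 0.0005 0 0.005 0 0 0;1 0.0005 0 0.006 0 0 0;1 0.0005 0 0.007 0 0 0;1 0.0005 0 0.008 0 0 0;1 0.0005 0 0.008 0 0 0"

```text
time_s: 22.8
eef_pos: [0.6103, 0.0722, 0.0619]
eef_rot: [0.0, 0.691, 0.723, 0.0]
wrist_force: [-5.2, -0.7, 12.6]
opening: 0.687
grasp_force: 67.1
```

```bash
python3 bar.py|head -4;python3 edges.py
```

```text
[0.61028641 0.0721654  0.06192748] [-5.2 -0.7 12.6] 67.12169134989381 [-0.14  0.78  0.03]
top-TCP z 0.00394 1807 top y c (rack axes) 7e-05
side: n 1106 yaw rel 0.04 lean -12.99 y 0.00558 zmin -0.006
top x range [-0.0295  0.0288]
fol 2907 [20.8 21.5 27.1 31.7 32.2]
b54 2609 [-7.8 -7.1 11.1 17.  17.6]
b46 1622 [-5.  -4.6 -0.6  3.9  4.4]
b30 252 [-40.  -40.  -39.7 -39.2 -39. ]
post 4123 [60.5 61.3 68.3 75.3 75.7]
```

The bar is moving with the hand without slip, and the resistance is moderate. I'll continue with slightly more lean.

Request:
servo_tool --series "1 0.0006 -0.0002 0.001 0 0 0;1 0.0006 -0.0003 0.002 0 0 0;1 0.0006 -0.0003 0.003 0 0 0;1 0.0006 -0.0003 0.004 0 0 0;1 0.0006 -0.0003 0.005 0 0 0;1 0.0006 -0.0003 0.006 0 0 0;1 0.0006 -0.0003 0.007 0 0 0;1 0.0006 -0.0003 0.007 0 0 0"

```text
time_s: 23.52
eef_pos: [0.6103, 0.0724, 0.0559]
eef_rot: [0.001, 0.691, 0.723, 0.0]
wrist_force: [-6.6, -2.3, 17.7]
opening: 0.688
grasp_force: 71.7
```

Vertical force is creeping up, as the pads drag on the neighbours' ends. I'll briefly open and re-close in place to shed it, then continue.

Request:
servo_tool --series "-0.4 0 0 -0.0005 0 0 0;-0.46 0 0 -0.001 0 0 0;-0.46 0 0 -0.001 0 0 0;-0.46 0 0 -0.001 0 0 0"

```text
time_s: 23.85
eef_pos: [0.6092, 0.0731, 0.054]
eef_rot: [-0.0, 0.691, 0.723, -0.0]
wrist_force: [0.6, 0.5, -0.5]
opening: 0.73
grasp_force: 0.2
```

```bash
python3 bar.py|head -5;python3 edges.py
```

```text
[0.60919118 0.07305895 0.05397225] [ 0.6  0.5 -0.5] 0.18980802968144417 [ 0.02 -0.08  0.03]
top-TCP z 0.00559 1909 top y c (rack axes) 0.00021
fol 3321 [20.6 21.3 27.1 31.8 32.2]
b54 1862 [ 8.6  9.1 13.  16.8 17.3]
b46 3440 [-15.5 -14.4  -5.1   3.    3.8]
b30 314 [-40.  -40.  -39.7 -39.1 -38.9]
post 4723 [60.5 61.3 68.6 75.2 76. ]Traceback (most recent call last):
  File "bar.py", line 8, in <module>
    a=np.linalg.lstsq(np.c_[X[b],Zr[b],np.ones(b.sum())],Y[b],rcond=None)[0]; print('side: n',b.sum(),'yaw rel',np.degrees(a[0]).round(2),'lean',np.degrees(a[1]).round(2),'y',a[2].round(5),'zmin',Zr[b].min().round(4))
                                                                                                                                                                                                    ~~~~~~~~~^^
    return umr_minimum(a, axis, None, out, keepdims, initial, where)
ValueError: zero-size array to reduction operation minimum which has no identity
```

Request:
servo_tool --series "-0.4 0 0 0 0 0 0;-0.36 0 0 0 0 0 0;-0.2 0 0 0 0 0 0;0.3 0 0 0 0 0 0;1 0 0 0 0 0 0;1 0 0 0 0 0 0;1 0 0 0.001 0 0 0;1 0 0 0.002 0 0 0;1 0 0 0.003 0 0 0;1 0 0 0.004 0 0 0;1 0 0 0.005 0 0 0;1 0 0 0.005 0 0 0"

```text
time_s: 24.9
eef_pos: [0.61, 0.073, 0.0522]
eef_rot: [0.0, 0.691, 0.723, 0.0]
wrist_force: [-7.1, 0.6, 20.5]
opening: 0.691
grasp_force: 68.9
```

```bash
sed -i 's/^b=.*/&\nif b.sum()<9: b=tp/' bar.py; python3 bar.py|head -2;python3 edges.py|head -1
```

```text
[0.60995671 0.07304945 0.05224718] [-7.1  0.6 20.5] 68.85113652795553 [ 0.17  1.18 -0.07]
top-TCP z 0.00482 1831 top y c (rack axes) 4e-05
fol 3412 [20.6 21.3 27.1 31.7 32.2]
```

Friction of the pads on the neighbours' ends still dominates (20 N). I'll release and regrip with just a light finger closure instead.

Request:
servo_tool --series "-0.4 0 0 -0.001 0 0 0;-0.44 0 0 -0.002 0 0 0;-0.44 0 0 -0.002 0 0 0;-0.42 0 0 -0.002 0 0 0;-0.4 0 0 -0.002 0 0 0;-0.39 0 0 -0.002 0 0 0;-0.39 0 0 -0.002 0 0 0"

```text
time_s: 25.53
eef_pos: [0.6098, 0.0729, 0.0515]
eef_rot: [0.0, 0.691, 0.723, 0.0]
wrist_force: [2.2, 0.3, 0.3]
opening: 0.702
grasp_force: 19.7
```

Request:
servo_tool --series "-0.38 0 0 0 0 0 0;-0.38 0 0 0 0 0 0;-0.38 0 0 0 0 0 0"

```text
time_s: 25.78
eef_pos: [0.6098, 0.0729, 0.0516]
eef_rot: [0.0, 0.691, 0.723, 0.0]
wrist_force: [3.5, -0.5, 1.3]
opening: 0.697
grasp_force: 32.5
```

```bash
python3 bar.py|head -2;python3 edges.py|head -1
```

```text
[0.60980035 0.07285625 0.05155772] [ 3.5 -0.5  1.3] 32.48443351127207 [-0.03 -0.47  0.03]
top-TCP z 0.00544 1869 top y c (rack axes) 0.00013
fol 3432 [20.8 21.5 27.2 31.7 32.2]
```

Grip force follows the command (20 N at -0.39, 32 N at -0.38). I'll descend with a light grip.

Request:
servo_tool --series "-0.385 0 0 0.001 0 0 0;-0.385 0 0 0.002 0 0 0;-0.385 0 0 0.003 0 0 0;-0.385 0 0 0.004 0 0 0;-0.385 0 0 0.004 0 0 0"

```text
time_s: 26.25
eef_pos: [0.6098, 0.0729, 0.0491]
eef_rot: [0.0, 0.691, 0.723, -0.0]
wrist_force: [-2.4, -0.4, 13.4]
opening: 0.697
grasp_force: 35.1
```

```bash
python3 bar.py|head -2;python3 edges.py|head -1
```

```text
[0.60984024 0.07285928 0.04911688] [-2.4 -0.4 13.4] 35.11868856847286 [-0.08  0.48 -0.01]
top-TCP z 0.00543 1579 top y c (rack axes) -0.00052
fol 3570 [20.8 21.6 27.3 31.8 32.3]
```

Request:
servo_tool --series "-0.39 0.0006 0 0.001 0 0 0;-0.39 0.0006 0 0.002 0 0 0;-0.39 0.0006 0 0.003 0 0 0;-0.39 0.0006 0 0.003 0 0 0"

```text
time_s: 26.63
eef_pos: [0.6099, 0.0729, 0.0463]
eef_rot: [0.0, 0.691, 0.723, -0.0]
wrist_force: [-3.2, -3.4, 13.7]
opening: 0.7
grasp_force: 36.9
```

```bash
python3 bar.py|head -2;python3 edges.py|head -1
```

```text
[0.60986077 0.07290474 0.04633644] [-3.2 -3.4 13.7] 36.92323364317417 [-0.41  0.6  -0.03]
top-TCP z 0.00549 1194 top y c (rack axes) -0.00165
fol 3788 [20.7 21.5 27.2 31.8 32.3]
```

Going well at a steady 13 N, with the bar top at about 51.4. 1.4 mm remain.

Request:
servo_tool --series "-0.39 0 0 0.0007 0 0 0;-0.39 0 0 0.0014 0 0 0;-0.39 0 0 0.0014 0 0 0;-0.39 0 0 0.0014 0 0 0"

```text
time_s: 27.02
eef_pos: [0.6098, 0.0729, 0.0451]
eef_rot: [0.0, 0.691, 0.723, -0.0]
wrist_force: [-4.0, -3.3, 15.9]
opening: 0.698
grasp_force: 37.9
```

```bash
python3 bar.py|head -2;python3 edges.py|head -1
```

```text
[0.609839   0.07290976 0.04510549] [-4.  -3.3 15.9] 37.94521316885948 [-0.43  0.69 -0.  ]
top-TCP z 0.00551 958 top y c (rack axes) -0.00216
fol 3809 [20.9 21.7 27.3 31.8 32.3]
```

Request:
servo_tool --series "-0.39 0 0 0.0006 0 0 0;-0.39 0 0 0.001 0 0 0;-0.39 0 0 0.001 0 0 0"

```text
time_s: 27.32
eef_pos: [0.6099, 0.0729, 0.045]
eef_rot: [0.0, 0.691, 0.723, -0.0]
wrist_force: [-6.9, -3.4, 23.0]
opening: 0.691
grasp_force: 38.8
```

```bash
python3 bar.py|head -2
```

```text
[0.60987643 0.07290987 0.04495528] [-6.9 -3.4 23. ] 38.75350909307599 [-0.5   1.43 -0.02]
top-TCP z 0.00551 958 top y c (rack axes) -0.00215
```

The bar has stopped dead with its top at 50.1 (bias-corrected; 50 is home). I'll ease off, open fully clear and rise.

Request:
servo_tool --series "-0.39 -0.0005 0 -0.001 0 0 0;-0.4 -0.0006 0 -0.002 0 0 0;-0.44 -0.0006 0 -0.0025 0 0 0;-0.5 -0.0006 0 -0.0025 0 0 0;-0.58 -0.0006 0 -0.0025 0 0 0;-0.6 -0.0006 0 -0.0025 0 0 0;-0.6 -0.0006 0 -0.008 0 0 0;-0.6 -0.0006 0 -0.02 0 0 0;-0.6 -0.0006 0 -0.04 0 0 0;-0.6 -0.0006 0 -0.07 0 0 0;-0.6 -0.0006 0 -0.095 0 0 0;-0.6 -0.0006 0 -0.095 0 0 0"

```text
time_s: 28.37
eef_pos: [0.6134, 0.0728, 0.1445]
eef_rot: [0.004, 0.691, 0.723, 0.003]
wrist_force: [1.2, 0.6, 0.6]
opening: 0.8
grasp_force: 0.0
```

Request:
servo_tool --series "-0.6 0 0 0 0 0 0;-0.6 0 0 0 0 0 0;-0.6 0 0 0 0 0 0"

```text
time_s: 28.62
eef_pos: [0.6086, 0.073, 0.136]
eef_rot: [-0.001, 0.691, 0.723, -0.001]
wrist_force: [0.9, -0.2, -0.8]
opening: 0.805
grasp_force: 0.0
```

```bash
python3 - <<'E'
from edges import *
im,P,o=shot('wrist'); print(o['eef_pos'],o['wrist_force'].round(1)); edges()
c,s=np.cos(np.radians(2.65)),np.sin(np.radians(2.65))
D=P-np.array([.6093,.0821,0]); X=D[...,0]*c+D[...,1]*s; Y=-D[...,0]*s+D[...,1]*c; Z=P[...,2]
for n,lo,hi,y0,y1 in [('b22',.030,.038,-.045,-.02),('b30',.0385,.046,-.035,-.01),('b38',.0465,.054,-.02,0),('b46',.0545,.062,-.008,.012),('b54',.0628,.07,.0,.025)]:
    m=(abs(X)<.024)&(Z>lo)&(Z<hi)&(Y>y0)&(Y<y1); 
    a=np.linalg.lstsq(np.c_[X[m],Y[m]-Y[m].mean(),np.ones(m.sum())],Z[m],rcond=None)[0]
    print(n,m.sum(),(np.percentile(Y[m],[2,98])*1000).round(1),'z',(a[2]*1000).round(2),'tiltdeg x,y',np.degrees(a[:2]).round(2))
cc=cv2.resize(im[130:290,225:415],None,fx=3.7,fy=3.7,interpolation=cv2.INTER_CUBIC); cv2.imwrite('pics/fin.png',np.clip(cc*1.3,0,255).astype(np.uint8)[:,:,::-1])
E
```

```text
[0.60858997 0.07302048 0.13604535] [ 0.9 -0.2 -0.8]
fol 1168 [20.5 20.9 26.6 31.6 32. ]
b54 874 [ 8.3  8.6 13.5 18.1 18.3]
b46 711 [-4.  -3.6  0.9  5.1  5.4]
b30 631 [-40.  -39.8 -24.1 -19.3 -19. ]
post 1574 [60.8 61.4 68.5 74.9 75.5]
b22 594 [-40.4 -31.7] z 34.77 tiltdeg x,y [-0.22 -6.66]
b30 578 [-27.7 -19.1] z 42.37 tiltdeg x,y [0.01 1.1 ]
b38 613 [-15.2  -7.3] z 50.47 tiltdeg x,y [0.27 1.23]
b46 773 [-3.9  5.4] z 58.4 tiltdeg x,y [0.09 2.55]
b54 955 [ 8.4 18.2] z 66.41 tiltdeg x,y [0.02 1.32]
```

View pics/fin.png

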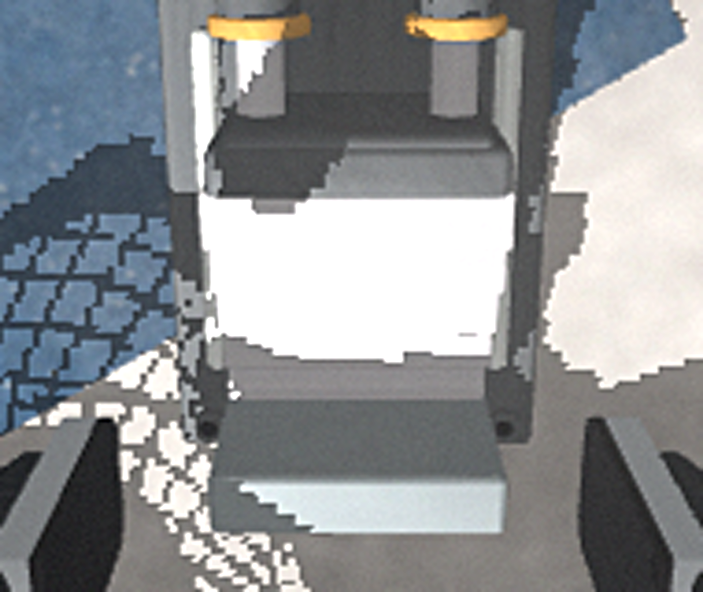

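The bars step evenly at 34.5, 42.4, 50.5, 58.4 and 66.4, all with the same +0.4 bias, so the bar is home. I'll check for residual tilt by averaging a few frames.

```bash
python3 - <<'E'
from edges import *
c,s=np.cos(np.radians(2.65)),np.sin(np.radians(2.65))
acc=[]
for k in range(8):
    im,P,o=shot('wrist')
    D=P-np.array([.6093,.0821,0]); X=D[...,0]*c+D[...,1]*s; Y=-D[...,0]*s+D[...,1]*c; Z=P[...,2]; r=[]
    for lo,hi,y0,y1 in [(.0405,.0445,-.027,-.0185),(.0485,.0525,-.0145,-.0075),(.0565,.0605,-.003,.005),(.0645,.0685,.0095,.018)]:
        m=(abs(X)<.026)&(Z>lo)&(Z<hi)&(Y>y0)&(Y<y1); A=np.c_[X[m],Y[m]-(y0+y1)/2,np.ones(m.sum())]
        a=np.linalg.lstsq(A,Z[m],rcond=None)[0]; r.append([a[2]*1000,*np.degrees(a[:2])])
    acc.append(r)
acc=np.array(acc); print(acc.mean(0).round(3)); print(acc.std(0).round(3))
E
```

```text
[[ 4.2434e+01  4.7000e-02  8.7700e-01]
 [ 5.0438e+01  1.0000e-01 -2.4200e-01]
 [ 5.8403e+01  1.4000e-02  1.4000e-01]
 [ 6.6395e+01 -5.2000e-02  1.0000e-01]]
[[0.019 0.086 0.717]
 [0.019 0.083 0.609]
 [0.03  0.122 0.505]
 [0.02  0.071 0.561]]
```

Heights are 42.43, 50.44, 58.40 and 66.40 (bias +0.4), and every tilt is within noise. The bar is home and upright, and the robot is clear, so I'm handing in.

```bash
python3 -c "
from bench import ctrl
print(ctrl.get_obs()['time_s']); print(ctrl.hand_in())"
```

```text
29.0667
the job is handed in; nothing more can be done
None
```

The loose bar is fully home between the 30 mm and 46 mm bars, with all three upright within measurement noise, the row closed by the spring and the gripper clear. I handed in at 29 s; on the way I regripped the bar, once back on the mat and three times part-way down the gap, and the highest wrist force I read was 23 N, on seating the bar.

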